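# Set the missing bench dogs and press a heel block home against them

### The job

The fixture board on the bench needs a steel bench dog in each of its three holes: stand the two spare dogs fully down in the holes that are empty, leaving the dog that is already set in its hole. Then push the laminated neck heel block, lying flat on the board, square into the corner that the dogs form, so that its long side bears on the two dogs in line and its end bears on the third. Finish while still holding the block pressed there with the fingers, touching all three dogs (do not let go), and do not disturb the sanding block or the jar.

Things in the scene. Friction and masses are not known exactly. Their poses are not given: they have to be found in the camera images.
- board: Plywood fixture board, fixed to the bench, 250 (its x) x 300 (its y) x 32 mm high. Origin at the centre of its underside, z up; its x axis points roughly away from the robot. Three round blind holes of 23 mm diameter, 24 mm deep (8 mm of wood under them), mouths chamfered 3 mm. In board axes (mm): hole 0 at x 95, y 55; hole 1 at x 95, y -25; hole 2 at x 50, y 80. The free flat part of the board lies to -x of them.
- board_hole0 (a point): Centre of the mouth of hole 0, on the board's top face: one of the two holes in line along board y that stop the block's long side. May be empty or hold a dog.
- board_hole1 (a point): Centre of the mouth of hole 1, on the board's top face: the other of the two holes in line. May be empty or hold a dog.
- board_hole2 (a point): Centre of the mouth of hole 2, on the board's top face: the single hole, on the +y side, that stops the block's end. May be empty or hold a dog.
- seat (a point): Point on the board's top face (board x 60, y 15 mm) over which the centre of the heel block stands when it is home, long side (facing board +x) on the dogs of holes 0 and 1, end (facing board +y) on the dog of hole 2; the dogs' play shifts it by up to about 3 mm.
- dog0: Plain round steel bench dog, 20 mm diameter, 56 mm long, about 90 g, foot tapered over its last 6 mm to 14 mm across, upright. This one already stands in one of the three holes (which one varies). Origin at the centre of its foot, z up along its axis. A dog fully down has its foot 24 mm below the board's top and stands 32 mm above it, with 1.5 mm play all round, so it leans a few degrees when pushed.
- dog1: Spare bench dog, same as dog0, standing upright on the bench to the right of the board. Origin at the centre of its foot.
- dog2: Spare bench dog, same as dog0, standing upright on the bench to the right of the board, farther from the robot than dog1. Origin at the centre of its foot.
- heel: Neck heel block of dark wood with a pale stripe round its middle height, 50 (its x) x 110 (its y) x 36 mm high, about 130 g, lying loose and flat on the board's top, turned a little. Origin at the centre of its underside, z up. Goes home with its y along board y (either way round). It drags on the waxed board and on the polished dogs (friction coefficient about 0.3), so a block pushed hard on one side first may stick short of the other stop.
- sander: Bystander: black sanding block 95 x 42 x 30 mm, on the bench left of the board; leave alone. Origin under its centre.
- jar: Bystander: green glass jar, 60 mm diameter, 85 mm tall, on the bench left of the board; leave alone. Origin under its centre.
Mind the look-alikes: they are no part of the job. What is shaped like the dog0 but red is not meant.

How it is judged:
On the way:
1. a dog stands fully down in each of the three holes (((horizontal distance between dog0 and board_hole0 below 0.005 m and z of dog0 in the frame of board below 0.013 m and angle between dog0's own z axis and vertical below 0.25 rad) or (horizontal distance between dog1 and board_hole0 below 0.005 m and z of dog1 in the frame of board below 0.013 m and angle between dog1's own z axis and vertical below 0.25 rad) or (horizontal distance between dog2 and board_hole0 below 0.005 m and z of dog2 in the frame of board below 0.013 m and angle between dog2's own z axis and vertical below 0.25 rad)) and ((horizontal distance between dog0 and board_hole1 below 0.005 m and z of dog0 in the frame of board below 0.013 m and angle between dog0's own z axis and vertical below 0.25 rad) or (horizontal distance between dog1 and board_hole1 below 0.005 m and z of dog1 in the frame of board below 0.013 m and angle between dog1's own z axis and vertical below 0.25 rad) or (horizontal distance between dog2 and board_hole1 below 0.005 m and z of dog2 in the frame of board below 0.013 m and angle between dog2's own z axis and vertical below 0.25 rad)) and ((horizontal distance between dog0 and board_hole2 below 0.005 m and z of dog0 in the frame of board below 0.013 m and angle between dog0's own z axis and vertical below 0.25 rad) or (horizontal distance between dog1 and board_hole2 below 0.005 m and z of dog1 in the frame of board below 0.013 m and angle between dog1's own z axis and vertical below 0.25 rad) or (horizontal distance between dog2 and board_hole2 below 0.005 m and z of dog2 in the frame of board below 0.013 m and angle between dog2's own z axis and vertical below 0.25 rad))), for 0.2 s.
At the end, for the whole second after the job is handed in: A dog down in each hole (foot within 5 mm of bottom and axis); the heel block bears on all three dogs with over 0.5 N each, flat on the board (4 mm), within 8 mm of its home point and 0.06 rad of square, at rest, and the fingers still press on it (over 0.5 N) (((horizontal distance between dog0 and board_hole0 below 0.005 m and z of dog0 in the frame of board below 0.013 m and angle between dog0's own z axis and vertical below 0.25 rad and contact force between heel and dog0 above 0.5 N) or (horizontal distance between dog1 and board_hole0 below 0.005 m and z of dog1 in the frame of board below 0.013 m and angle between dog1's own z axis and vertical below 0.25 rad and contact force between heel and dog1 above 0.5 N) or (horizontal distance between dog2 and board_hole0 below 0.005 m and z of dog2 in the frame of board below 0.013 m and angle between dog2's own z axis and vertical below 0.25 rad and contact force between heel and dog2 above 0.5 N)) and ((horizontal distance between dog0 and board_hole1 below 0.005 m and z of dog0 in the frame of board below 0.013 m and angle between dog0's own z axis and vertical below 0.25 rad and contact force between heel and dog0 above 0.5 N) or (horizontal distance between dog1 and board_hole1 below 0.005 m and z of dog1 in the frame of board below 0.013 m and angle between dog1's own z axis and vertical below 0.25 rad and contact force between heel and dog1 above 0.5 N) or (horizontal distance between dog2 and board_hole1 below 0.005 m and z of dog2 in the frame of board below 0.013 m and angle between dog2's own z axis and vertical below 0.25 rad and contact force between heel and dog2 above 0.5 N)) and ((horizontal distance between dog0 and board_hole2 below 0.005 m and z of dog0 in the frame of board below 0.013 m and angle between dog0's own z axis and vertical below 0.25 rad and contact force between heel and dog0 above 0.5 N) or (horizontal distance between dog1 and board_hole2 below 0.005 m and z of dog1 in the frame of board below 0.013 m and angle between dog1's own z axis and vertical below 0.25 rad and contact force between heel and dog1 above 0.5 N) or (horizontal distance between dog2 and board_hole2 below 0.005 m and z of dog2 in the frame of board below 0.013 m and angle between dog2's own z axis and vertical below 0.25 rad and contact force between heel and dog2 above 0.5 N)) and horizontal distance between heel and seat below 0.008 m and angle between the y axis of heel and the y axis of board, either way round below 0.06 rad and z of heel in the frame of board below 0.036 m and angle between heel's own z axis and vertical below 0.06 rad and contact force between the fingers and heel above 0.5 N and linear speed of heel below 0.01 m/s); the arm keeps its last pose, push and grip.
It fails at once if the dog already set is pulled out or knocked out of its hole (distance of dog0 from where it was at the start of the episode above 0.015 m).
It fails at once if bystander sander disturbed by more than 20 mm (distance of sander from where it was at the start of the episode above 0.02 m).
It fails at once if bystander jar disturbed by more than 20 mm (distance of jar from where it was at the start of the episode above 0.02 m).
It also fails if it takes over 72 s, if anything falls off the work surface, if the arm or the gripper's body presses on something with over 40 N, if the wrist force passes 120 N, or if a joint passes its speed limit or range.

### The arm

A 6-joint arm with a two-finger parallel gripper is mounted at the origin on the work surface. World frame = base frame: x ahead of the robot, y to its left, z up, the work surface at z = 0. Lengths are in m, angles in rad, forces in N, time in s.
With the tool pointing down it reaches from about 0.4 to 0.825 m from the base axis. Payload 7 kg.
Tool frame: the origin (TCP) lies midway between the tips of the shut fingers; the grasp point (between the pads) lies 19 mm behind it; z points along the fingers, y is the line along which they close (so a half turn about z gives the same grasp; the last joint's range is limited). The gripper opens to 88 mm and grips with 3 to 60 N. Pads are 19 mm wide; open, the fingers measure 130 mm over their backs; the gripper's body (78 mm by 193 mm) begins 47 mm behind the grasp point.
Start: joints at [1.588, 0.359, 0.012, 0, -1.224, -0.288], TCP at [0.181, 0.65, 0.202] pointing down, gripper open.
Joint ranges: [-3.07, 3.07], [-1.43, 2.12], [-1.02, 1.25], [-3.03, 1.67], [-3.05, -0], [-3.03, 3.03]. Speed limits (rad/s): [2.39, 2.39, 3.01, 3.14, 3.14, 3.14].

### API

Orientations are given as [roll, pitch, yaw] about the fixed x, y, z axes, in that order (R = Rz(yaw) Ry(pitch) Rx(roll)).
In Python, from station import arm gives the robot as it stands. The module is installed in compiled form; this text tells all that it offers.
- The arm moves only by the tool carry_out, never from a script. Its argument "commands" is a list of rows, each a list of 4 numbers: the shift along the world's x, y, z in units of 50 mm (1.0 is 50 mm), then the turn about the world's z in units of 6 degrees (1.0 is 6 degrees). A call has exactly 10 rows; each row is the pose to reach, as a shift and turn from the pose commanded when the call began; what a row does not reach only later rows make up. A row lasts 1/8 s, in which the tool goes at most 62.5 mm and 10.7 degrees, less where a joint would pass 70% of its speed; a pose out of reach is approached as far as the arm can. A call with a gripper value outside its range is refused whole. "claw" is the closure, from 0 (fully open) to 1 (shut), set as the call begins (left out, the last holds). The fingers move at their own pace and stop on an object; "force" is the grip in N (left out, the last holds). Time passes only in rows, so rows that repeat a pose let the fingers close, or fill a call up. It gives the time, the measured TCP pose, the force, the opening and the grip force at its end, in the units of the state.
- arm.get_state(): the state, without advancing time (a new reading comes with each control period).
- arm.grab_frame(name): name is "scene" or "top" or "wrist"; returns a dict with "pixels" (420x560x3 uint8, red, green, blue), "fx", "fy", "cx", "cy" (pixels), "eye" and "orientation" of the camera in the world. Camera axes: x right, y down, z forward; pixel columns grow to the right and rows downward; lengths in m; the calibration is good to about 2 mm. A picture is of the moment at which its call begins. There is no depth.
- arm.job_done(): hands the job in; it is judged then, once.
Trained networks look in a picture, given as the dict that the camera call returned (one of the last four; its "shot" number tells which), for a name from the list of things; names that differ only in an ending like _2 or _b are one class to them, and where a whole thing is asked for, a point or a joint stands for the part that bears it (a point fixed in the world has none). Each returns a list of dicts, best first, with "conf" (0 to 1); they miss things now and then, are a little off and sometimes report something else, mostly with a low value. They report only what shows in the picture. A call takes as long as a camera call. They do not tell look-alikes from the thing itself.
- arm.regions_of(picture, query): "pixels" (420x560 bool, what is visible of it) and "uv" ([column, row] in pixels, amid what is visible of it).
- arm.mark_of(picture, query): "uv" ([column, row] in pixels: a listed point, or the origin of a listed thing).
The state is a dict: "t": time; "q": joint angles; "qd": joint speeds; "joint_efforts": joint torques, N m; "eef_pos": TCP position; "ee_rot": TCP orientation; "force": force on the tool from outside, world axes, zero at the start; "moment": the same for the moment, N m; "width": finger opening in m; "gripper_force": force on a finger pad.
Only numpy, scipy, OpenCV 4.12 (cv2) and the standard library are available. Lean on these libraries where they do the work, as an engineer would, in place of code of your own. Each camera call takes 0.05 s, during which the arm holds its last target. There are 200 camera calls.

## Working session

There is one attempt and no reset: what is moved stays moved. The work goes in short steps, Python scripts to look and compute and a tool call to move; the robot and the scene stay as the last step left them, time stands still between calls to the robot, and variables do not carry over. Pictures are saved under pics/ and viewed, at most 10 in all, crops included, and the job is handed in when it is done.

Besides the shell and the picture viewer there is one more tool, called after "Emit:" by a JSON object that holds its "method" and its "body", one argument or row to a line. carry_out: Moves the arm, as the interface text tells. Its arguments: {"type":"object","properties":{"commands":{"type":"array","items":{"type":"array","items":{"type":"number"}}},"claw":{"type":"number"},"force":{"type":"number"}},"required":["commands"]}

```bash
mkdir -p pics
cat > h.py <<'E'
import numpy as np, cv2
from station import arm
from scipy.spatial.transform import Rotation as R
def rot(o):
    o=np.array(o,float)
    return o if o.shape==(3,3) else (R.from_euler('xyz',o).as_matrix() if o.size==3 else R.from_quat(o).as_matrix())
def ray(p,uv,z):
    d=rot(p['orientation'])@np.array([(uv[0]-p['cx'])/p['fx'],(uv[1]-p['cy'])/p['fy'],1.])
    e=np.array(p['eye']); return e+d*(z-e[2])/d[2]
def proj(p,X):
    c=rot(p['orientation']).T@(np.array(X)-np.array(p['eye'])); return np.array([c[0]/c[2]*p['fx']+p['cx'],c[1]/c[2]*p['fy']+p['cy']])
def save(p,n,crop=None,s=1):
    im=p['pixels'][:,:,::-1]
    if crop: im=im[crop[1]:crop[3],crop[0]:crop[2]]
    cv2.imwrite('pics/'+n,cv2.resize(im,None,fx=s,fy=s,interpolation=cv2.INTER_CUBIC))
E
python3 - <<'E'
from h import *
np.set_printoptions(precision=4,suppress=True)
s=arm.get_state();print(s['t'],s['eef_pos'],s['ee_rot'],s['width'],s['force'])
for n in ['top','scene']:
    p=arm.grab_frame(n);save(p,n+'0.png');print(n,p['fx'],p['eye'],p['orientation'])
    Z=dict(board=0,board_hole0=.032,board_hole1=.032,board_hole2=.032,seat=.032,dog0=.008,dog1=0,dog2=0,heel=.032,sander=0,jar=0)
    for k,z in Z.items():
        print(k,[(np.round(d['uv'],1).tolist(),round(d['conf'],2),ray(p,d['uv'],z)[:2].round(4).tolist()) for d in arm.mark_of(p,k)[:4]])
E
```

```text
0.0 [0.1804 0.6499 0.2011] [ 3.14   -0.0002 -0.2709] 0.08781809381735681 [ 0.6099 -0.2038 -0.5877]
top 433.3934871367133 [0.3508 0.0134 1.1406] [-2.9586  0.0232 -1.5565]
board [([289.8, 209.8], 0.7, [0.5667, 0.0121]), ([255.7, 194.9], 0.51, [0.6067, 0.1045])]
board_hole0 [([291.4, 169.2], 0.98, [0.6701, 0.009]), ([262.6, 176.9], 0.94, [0.6484, 0.0849]), ([254.5, 197.8], 0.76, [0.5917, 0.105])]
board_hole1 [([291.4, 169.2], 0.98, [0.6701, 0.009]), ([262.6, 176.9], 0.94, [0.6484, 0.0849]), ([254.5, 197.8], 0.76, [0.5917, 0.105])]
board_hole2 [([291.4, 169.2], 0.98, [0.6701, 0.009]), ([262.6, 176.9], 0.94, [0.6484, 0.0849]), ([254.5, 197.8], 0.76, [0.5917, 0.105])]
seat [([278.9, 186.8], 0.61, [0.6219, 0.0414]), ([157.9, 265.0], 0.32, [0.4134, 0.3484]), ([161.6, 189.8], 0.32, [0.6111, 0.3514])]
dog0 [([208.2, 179.2], 0.66, [0.6473, 0.2337]), ([421.3, 196.6], 0.54, [0.6043, -0.3365]), ([418.5, 267.3], 0.53, [0.4176, -0.3209]), ([206.0, 197.8], 0.51, [0.5957, 0.2374])]
dog1 [([208.2, 179.2], 0.66, [0.6494, 0.2352]), ([421.3, 196.6], 0.54, [0.6061, -0.339]), ([418.5, 267.3], 0.53, [0.4181,
[... 1048 characters left out ...]
[372.5, 287.2], 0.64, [0.6597, 0.235]), ([375.1, 266.4], 0.62, [0.6058, 0.2389]), ([109.0, 227.9], 0.56, [0.5983, -0.3301])]
dog1 [([312.1, 250.6], 0.65, [0.5784, 0.1095]), ([372.5, 287.2], 0.64, [0.6531, 0.2359]), ([375.1, 266.4], 0.62, [0.5986, 0.2399]), ([109.0, 227.9], 0.56, [0.591, -0.3353])]
dog2 [([312.1, 250.6], 0.65, [0.5784, 0.1095]), ([372.5, 287.2], 0.64, [0.6531, 0.2359]), ([375.1, 266.4], 0.62, [0.5986, 0.2399]), ([109.0, 227.9], 0.56, [0.591, -0.3353])]
heel [([249.6, 209.1], 0.6, [0.5104, -0.0376]), ([143.7, 180.0], 0.34, [0.4563, -0.3022])]
sander [([428.1, 215.0], 0.67, [0.4233, 0.3548]), ([270.7, 237.6], 0.35, [0.5568, 0.0177])]
jar [([439.4, 276.6], 0.7, [0.6027, 0.366])]
```

View pics/top0.png

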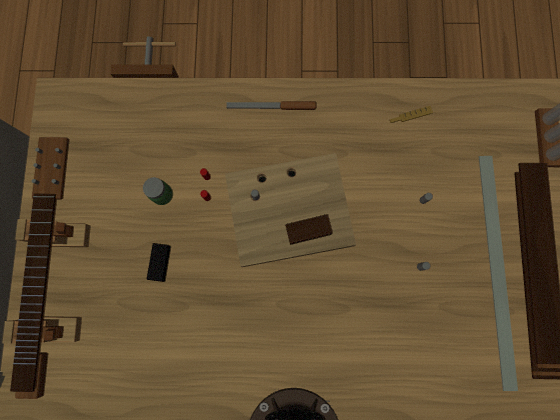

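View pics/scene0.png

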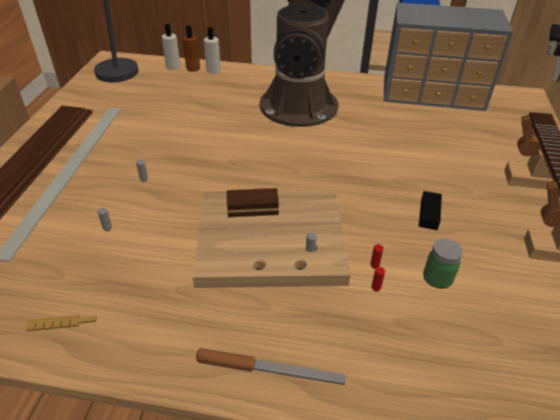

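The top view shows the grey spare dogs on the right at (421,197) and (419,267). The red look-alikes are on the left at (205,173) and (205,195). The set grey dog is at (255,194), in hole 2, and the empty holes are at (262,177) and (291,170). The only dog-like candidates are the two greys on the right, the two reds and dog0, so I choose the two greys on the right: near one is dog1, far one is dog2.

Emit:
{"method": "carry_out", "body": {
  "commands": [
    [7, -10.4, 1, 5.2],
    [7, -10.4, 1, 5.2],
    [7, -10.4, 1, 5.2],
    [7, -10.4, 1, 5.2],
    [7, -10.4, 1, 5.2],
    [7, -10.4, 1, 5.2],
    [7, -10.4, 1, 5.2],
    [7, -10.4, 1, 5.2],
    [7, -10.4, 1, 5.2],
    [7, -10.4, 1, 5.2]
  ],
  "claw": 0.3,
  "force": 30
}}

```text
t: 2.45
eef_pos: [0.5294, 0.1317, 0.2524]
ee_rot: [-3.141, -0.001, 0.274]
force: [0.5, 0.7, 0.3]
width: 0.0614
gripper_force: 0.0
```

```bash
cat >> h.py <<'E'
np.set_printoptions(precision=4,suppress=True)
Z=dict(board=0,board_hole0=.032,seat=.032,dog0=.008,dog1=0,heel=.032)
def look(n,keys,zs=None):
    p=arm.grab_frame(n)
    for k in keys:
        print(n,k,[(np.round(d['uv'],1).tolist(),round(d['conf'],2),ray(p,d['uv'],(zs or Z)[k])[:2].round(4).tolist()) for d in arm.mark_of(p,k)[:4]])
    return p
def st():
    s=arm.get_state();print('t',s['t'],s['eef_pos'],s['ee_rot'],'w',s['width'],'gf',s['gripper_force'],'F',s['force'],'q',np.array(s['q']));return s
E
python3 - <<'E'
from h import *
st();p=look('wrist',['board','board_hole0','dog0','heel']);print(p['eye'],p['orientation'],p['fx']);save(p,'w1.png')
E
```

```text
t 2.45 [0.5294 0.1317 0.2524] [-3.1413 -0.001   0.274 ] w 0.06142725176268282 gf 0.0 F [0.4758 0.6674 0.3004] q [ 0.6032  0.1146 -0.1957  0.0001 -1.2595  1.2416]
wrist board [([368.0, 175.6], 0.85, [0.564, 0.0091])]
wrist board_hole0 [([397.9, 102.3], 0.79, [0.663, 0.0155]), ([335.4, 98.3], 0.6, [0.6464, 0.0916])]
wrist dog0 [([227.2, 63.0], 0.77, [0.6522, 0.2344]), ([217.9, 104.6], 0.52, [0.5999, 0.2347]), ([309.8, 134.2], 0.49, [0.5964, 0.1069])]
wrist heel [([389.3, 227.9], 0.76, [0.5058, -0.034])]
[0.5989 0.1505 0.4356] [ 2.8713  0.0005 -1.2965] 307.82823442668746
```

View pics/w1.png

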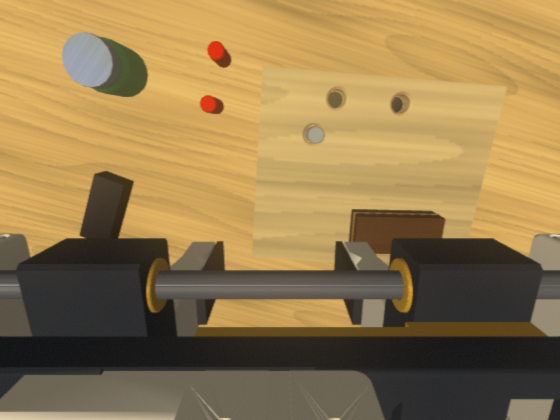

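Emit:
{"method": "carry_out", "body": {
  "commands": [
    [-3.0, -8.8, -1.4, 0],
    [-3.0, -8.8, -1.4, 0],
    [-3.0, -8.8, -1.4, 0],
    [-3.0, -8.8, -1.4, 0],
    [-3.0, -8.8, -1.4, 0],
    [-3.0, -8.8, -1.4, 0],
    [-3.0, -8.8, -1.4, 0],
    [-3.0, -8.8, -1.4, 0],
    [-3.0, -8.8, -1.4, 0],
    [-3.0, -8.8, -1.4, 0]
  ]
}}

```text
t: 3.95
eef_pos: [0.379, -0.3055, 0.1819]
ee_rot: [3.142, -0.0, 0.275]
force: [-0.2, 1.1, 0.2]
width: 0.0614
gripper_force: 0.0
```

```bash
cat >> h.py <<'E'
def dogtop(p,q='dog1',z=0.056):
    # centre of the top face: bright ellipse ; fallback region
    for d in arm.regions_of(p,q)[:4]:
        m=d['pixels'];v,u=np.nonzero(m);col=p['pixels'][m].mean(0)
        print('reg',np.round(d['uv'],1),round(d['conf'],2),'bbox',u.min(),u.max(),v.min(),v.max(),'rgb',col.round(0),len(u))
E
python3 - <<'E'
from h import *
st();p=look('wrist',['dog1']);dogtop(p)
print(proj(p,[.418,-.322,.0]),proj(p,[.418,-.322,.056]))
u,v=arm.mark_of(p,'dog1')[0]['uv'];u,v=int(u),int(v)
save(p,'w2.png',(max(u-70,0),max(v-70,0),u+70,v+70),4)
E
```

```text
t 3.95 [ 0.379  -0.3055  0.1819] [ 3.1416 -0.0002  0.275 ] w 0.06136922559850383 gf 0.0 F [-0.1899  1.1277  0.2361] q [-0.2735  0.0608 -0.4212 -0.0001 -1.0887  2.1193]
wrist dog1 [([298.1, 157.2], 0.67, [0.4174, -0.3186])]
reg [305.3 156.7] 0.8 bbox 296 316 149 171 rgb [150. 138. 114.] 378
reg [366.   0.] 0.57 bbox 362 373 0 3 rgb [86. 76. 63.] 37
[301.0441 157.5324] [304.8877 163.5723]
```

View pics/w2.png

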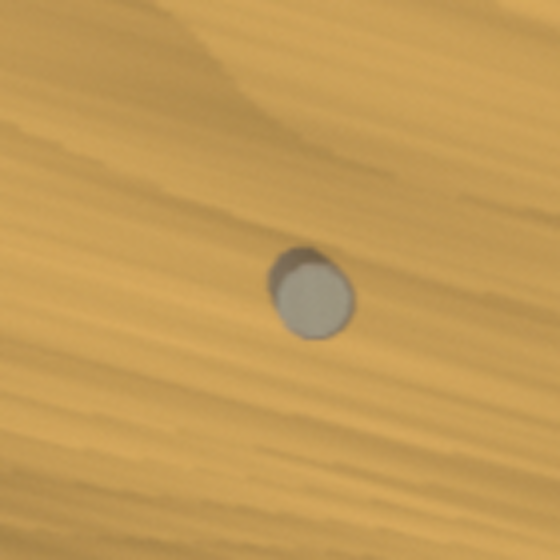

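The crop shows one grey steel dog. Its top face is centred near pixel (307,162), upright, and it is the near spare (dog1).

Run:
```python
from h import *
p=arm.grab_frame('wrist');print(ray(p,(306.8,161.9),.056), ray(p,(304,157),.0))
```

```text
[ 0.4203 -0.3234  0.056 ] [ 0.4198 -0.3252  0.    ]
```

Emit:
{"method": "carry_out", "body": {
  "commands": [
    [0.82, -0.36, -0.5, 0],
    [0.82, -0.36, -1.2, 0],
    [0.82, -0.36, -2.0, 0],
    [0.82, -0.36, -2.6, 0],
    [0.82, -0.36, -3.0, 0],
    [0.82, -0.36, -3.04, 0],
    [0.82, -0.36, -3.04, 0],
    [0.82, -0.36, -3.04, 0],
    [0.82, -0.36, -3.04, 0],
    [0.82, -0.36, -3.04, 0]
  ]
}}

```text
t: 5.45
eef_pos: [0.4197, -0.3246, 0.0303]
ee_rot: [3.141, -0.001, 0.274]
force: [0.6, -0.6, 0.5]
width: 0.0611
gripper_force: 0.0
```

Emit:
{"method": "carry_out", "body": {
  "commands": [
    [0, 0, 0, 0],
    [0, 0, 0, 0],
    [0, 0, 0, 0],
    [0, 0, 0, 0],
    [0, 0, 0, 0],
    [0, 0, 0, 0],
    [0, 0, 0, 0],
    [0, 0, 0.4, 0],
    [0, 0, 1.2, 0],
    [0, 0, 2.0, 0]
  ],
  "claw": 1,
  "force": 40
}}

```text
t: 6.7
eef_pos: [0.4192, -0.3244, 0.1307]
ee_rot: [-3.141, 0.001, 0.274]
force: [1.2, -0.2, -0.1]
width: 0.0002
gripper_force: 0.0
```

Run:
```python
from h import *
s=st();p=look('wrist',['dog1']);dogtop(p);save(p,'w3.png')
e=s['eef_pos'];print(proj(p,e),proj(p,[e[0],e[1],.0]))
q=look('top',['dog1']);dogtop(q)
```

```text
t 6.7 [ 0.4192 -0.3244  0.1307] [-3.1412  0.0006  0.2738] w 0.0002159318020111271 gf 0.0 F [ 1.1968 -0.2218 -0.1388] q [-0.2883  0.1817 -0.4065  0.     -0.9833  2.1329]
wrist dog1 [([278.3, 192.4], 0.68, [0.4213, -0.3236]), ([344.8, 15.4], 0.58, [0.5946, -0.3372])]
reg [351.1   9.9] 0.73 bbox 337 371 0 24 rgb [100.  92.  81.] 579
reg [280.  202.5] 0.57 bbox 269 295 186 219 rgb [146. 132. 109.] 654
[278.0326 240.7528] [278.4968 194.5513]
top dog1 [([206.6, 199.4], 0.64, [0.5931, 0.2371]), ([207.6, 178.1], 0.53, [0.6524, 0.237]), ([255.8, 197.2], 0.52, [0.6004, 0.1041])]
reg [255.5 191.2] 0.62 bbox 251 259 189 199 rgb [82. 81. 74.] 64
reg [206.2 176.8] 0.58 bbox 201 210 168 179 rgb [93. 24. 19.] 82
reg [204.4 197.1] 0.39 bbox 201 209 191 199 rgb [97. 17. 16.] 59
```

View pics/w3.png

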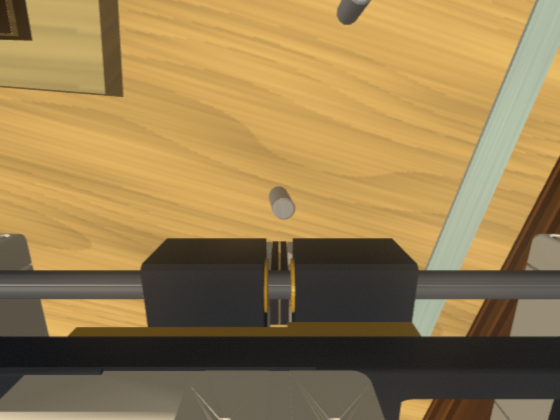

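The dog is still standing at (282,203), directly below the closed fingers. The lift started before the fingers had closed, so I retry and give them time.

Emit:
{"method": "carry_out", "body": {
  "commands": [
    [0, 0, 0, 0],
    [0, 0, 0, 0],
    [0, 0, 0, 0],
    [0, 0, 0, 0],
    [0.02, 0, 0, 0],
    [0.02, 0, -0.4, 0],
    [0.02, 0, -1.0, 0],
    [0.02, 0, -1.6, 0],
    [0.02, 0, -2.0, 0],
    [0.02, 0, -2.0, 0]
  ],
  "claw": 0.5
}}

```text
t: 8.25
eef_pos: [0.4194, -0.3241, 0.0285]
ee_rot: [-3.14, 0.003, 0.274]
force: [0.4, -0.6, 0.3]
width: 0.0435
gripper_force: 0.0
```

Emit:
{"method": "carry_out", "body": {
  "commands": [
    [0, 0, 0, 0],
    [0, 0, 0, 0],
    [0, 0, 0, 0],
    [0, 0, 0, 0],
    [0, 0, 0, 0],
    [0, 0, 0, 0],
    [0, 0, 0, 0],
    [0, 0, 0, 0],
    [0, 0, 0, 0],
    [0, 0, 0, 0]
  ],
  "claw": 1,
  "force": 40
}}

```text
t: 9.5
eef_pos: [0.423, -0.3257, 0.0323]
ee_rot: [3.138, -0.004, 0.275]
force: [0.2, 0.8, 14.4]
width: 0.0006
gripper_force: 7.5
```

Run:
```python
from h import *
s=st();p=look('wrist',['dog1']);dogtop(p);save(p,'w4.png',(180,100,400,320),2.5)
```

```text
t 9.5 [ 0.423  -0.3257  0.0323] [ 3.1376 -0.004   0.2751] w 0.0006410601910391058 gf 7.478777798241936 F [ 0.2458  0.7778 14.3546] q [-0.2877  0.3019 -0.5168  0.0018 -0.7466  2.1323]
wrist dog1 [([272.8, 227.8], 0.8, [0.4197, -0.3227])]
reg [278.1 228.9] 0.82 bbox 262 295 218 265 rgb [107.  96.  81.] 670
```

View pics/w4.png

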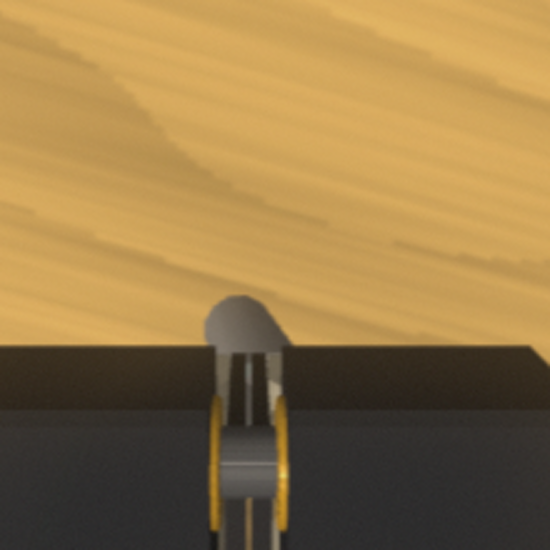

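The dog sits just ahead of the shut fingers, with its base at about (275,225), leaning or off-centre. I lift clear and check.

Emit:
{"method": "carry_out", "body": {
  "commands": [
    [0, 0, 0.2, 0],
    [0, 0, 0.6, 0],
    [0, 0, 1.2, 0],
    [0, 0, 2.0, 0],
    [-0.4, 0, 2.6, 0],
    [-0.8, 0, 2.8, 0],
    [-0.8, 0, 2.8, 0],
    [-0.8, 0, 2.8, 0],
    [-0.8, 0, 2.8, 0],
    [-0.8, 0, 2.8, 0]
  ],
  "claw": 0.5
}}

```text
t: 10.9
eef_pos: [0.3805, -0.3244, 0.169]
ee_rot: [-3.141, 0.001, 0.274]
force: [0.3, -0.7, 0.1]
width: 0.0442
gripper_force: 0.0
```

Run:
```python
from h import *
s=st();p=look('wrist',['dog1']);dogtop(p)
q=look('scene',['dog1']);dogtop(q)
a=p['pixels'][90:270,180:420,::-1];a=cv2.resize(a,None,fx=1.6,fy=1.6)
u,v=proj(q,[.42,-.323,.03]).astype(int);b=cv2.resize(q['pixels'][v-45:v+45,u-45:u+45,::-1],(288,288),interpolation=cv2.INTER_CUBIC)
cv2.imwrite('pics/c5.png',np.hstack([a,b]));print(u,v,p['eye'],p['orientation'])
```

```text
t 10.9 [ 0.3805 -0.3244  0.169 ] [-3.1408  0.0012  0.274 ] w 0.04415582693219633 gf 0.0 F [ 0.2987 -0.6849  0.1285] q [-0.3123  0.0958 -0.4136 -0.     -1.0628  2.157 ]
wrist dog1 [([283.8, 153.5], 0.6, [0.4193, -0.3195])]
reg [286.8 158.6] 0.59 bbox 278 297 146 170 rgb [154. 145. 122.] 381
scene dog1 [([311.5, 252.7], 0.74, [0.5845, 0.1089]), ([107.8, 226.9], 0.63, [0.5886, -0.3392]), ([142.9, 179.0], 0.59, [0.4165, -0.3256]), ([375.1, 289.6], 0.59, [0.6581, 0.241])]
reg [139.5 169.7] 0.69 bbox 136 146 160 180 rgb [102.  93.  85.] 168
reg [377.3 254.9] 0.59 bbox 370 383 244 268 rgb [121.  37.  28.] 242
reg [376.7 278.5] 0.52 bbox 370 384 267 291 rgb [122.  39.  30.] 268
reg [103.2 218.7] 0.51 bbox 98 111 208 230 rgb [106.  96.  87.] 226
141 170 [ 0.4504 -0.3055  0.3521] [ 2.8691  0.001  -1.2966]
```

View pics/c5.png

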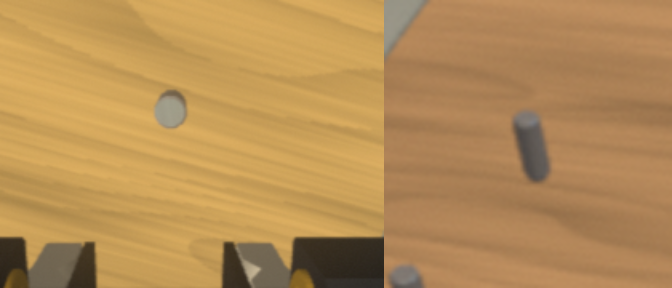

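Run:
```python
from h import *
s=st();p=arm.grab_frame('wrist')
for d in arm.regions_of(p,'dog1')[:1]:
    m=d['pixels'];rows=np.nonzero(m.any(1))[0]
    for r in rows: c=np.nonzero(m[r])[0];print(r,c.min(),c.max(),end='; ')
print()
b=p['pixels'][140:175,270:305].astype(int).sum(2)
print(ray(p,(286.9,158.8),.056),proj(p,[.42,-.3235,.056]),proj(p,[.42,-.3235,0]), proj(p,s['eef_pos']))
e=rot(s['ee_rot']);print(e.T@(ray(p,(286.9,158.8),.056)-s['eef_pos']))
# direct look for finger geometry: eye in tool frame
print('eye in tool',e.T@(np.array(p['eye'])-s['eef_pos']), 'axis in tool',e.T@rot(p['orientation'])[:,2])
q=arm.grab_frame('top'); save(q,'t6.png',(380,230,460,310),6)
print(proj(q,s['eef_pos']),proj(q,[.42,-.3235,.056]))
```

```text
t 11.2 [ 0.3805 -0.3245  0.1696] [-3.1415  0.0002  0.2738] w 0.043777060537419234 gf 0.0 F [-0.1778 -0.1869 -0.5608] q [-0.3124  0.0946 -0.4134  0.     -1.063   2.157 ]
146 284 290; 147 282 292; 148 281 293; 149 280 294; 150 280 295; 151 279 296; 152 279 296; 153 279 297; 154 279 298; 155 279 298; 156 279 299; 157 279 299; 158 279 299; 159 279 299; 160 279 299; 161 279 299; 162 279 299; 163 280 299; 164 280 298; 165 281 297; 166 282 297; 167 283 296; 168 284 295; 169 286 293; 
[ 0.4203 -0.3217  0.056 ] [288.5878 159.6499] [287.126 153.964] [278.0209 240.7839]
[0.0391 0.0081 0.1136]
eye in tool [ 0.0722  0.0007 -0.1832] axis in tool [-0.268  -0.0001  0.9634]
[442.6089 280.2708] [425.2578 265.2724]
```

View pics/t6.png

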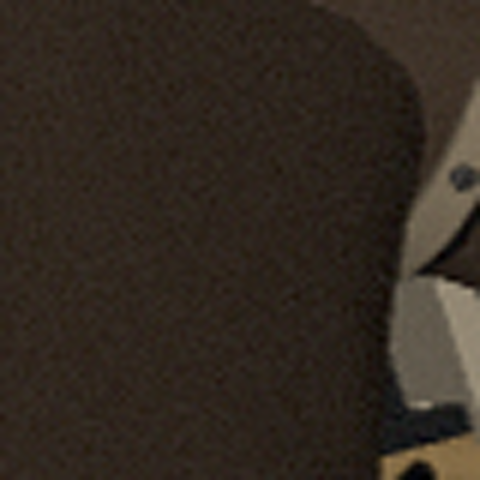

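The top camera is blocked by the arm at this spot. The dog still stands at (0.420,-0.322). Next I compare the fingertips with the TCP projected into the scene view.

Run:
```python
from h import *
s=st();q=arm.grab_frame('scene');e=np.array(s['eef_pos']);Rm=rot(s['ee_rot'])
im=q['pixels'][:,:,::-1].copy();f=5
u,v=proj(q,e).astype(int);x0,y0=u-60,max(v-75,0)
im=cv2.resize(im[y0:y0+115,x0:x0+130],None,fx=f,fy=f,interpolation=cv2.INTER_CUBIC)
def mk(X,c):
    a=proj(q,X);cv2.drawMarker(im,(int((a[0]-x0+.5)*f),int((a[1]-y0+.5)*f)),c,cv2.MARKER_CROSS,14,1)
mk(e,(0,0,255))
for y in (-.022,.022):
    for x in(-.0095,.0095):
        mk(e+Rm@[x,y,0],(0,255,0))
mk([.42,-.322,0],(255,0,0));mk([.42,-.322,.056],(255,0,0))
cv2.imwrite('pics/s7.png',im)
```

```text
t 11.35 [ 0.3805 -0.3245  0.1698] [ 3.1416 -0.      0.2737] w 0.04365949460125274 gf 0.0 F [0.1091 0.1171 0.0784] q [-0.3125  0.0943 -0.4134 -0.     -1.063   2.157 ]
```

View pics/s7.png

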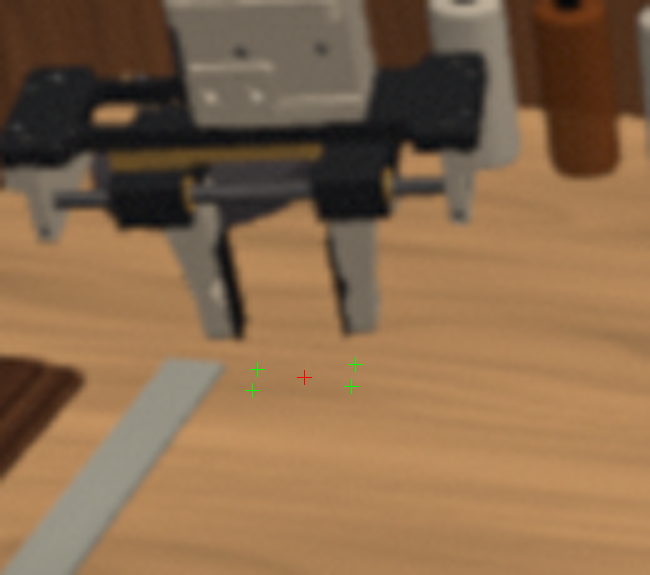

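The real fingertips, at about (292,335), sit roughly 24 mm above the projected TCP at (305,377). That fits the contact: the shut fingers were resting on the dog's 56 mm top when the TCP read 32 mm. So I grip with the reported z about 24 mm lower, around 0.006, which stays above the bench either way.

Emit:
{"method": "carry_out", "body": {
  "commands": [
    [0.78, 0.05, -0.6, 0],
    [0.78, 0.05, -1.4, 0],
    [0.78, 0.05, -2.2, 0],
    [0.78, 0.05, -2.6, 0],
    [0.78, 0.05, -2.9, 0],
    [0.78, 0.05, -3.1, 0],
    [0.78, 0.05, -3.26, 0],
    [0.78, 0.05, -3.26, 0],
    [0.78, 0.05, -3.26, 0],
    [0.78, 0.05, -3.26, 0]
  ]
}}

```text
t: 12.65
eef_pos: [0.4199, -0.3221, 0.0073]
ee_rot: [3.141, -0.001, 0.274]
force: [0.1, 0.6, 0.2]
width: 0.0439
gripper_force: 0.0
```

Emit:
{"method": "carry_out", "body": {
  "commands": [
    [0, 0, 0, 0],
    [0, 0, 0, 0],
    [0, 0, 0, 0],
    [0, 0, 0, 0],
    [0, 0, 0, 0],
    [0, 0, 0, 0],
    [0, 0, 0, 0],
    [0, 0, 0, 0],
    [0, 0, 0, 0],
    [0, 0, 0, 0]
  ],
  "claw": 1,
  "force": 40
}}

```text
t: 13.9
eef_pos: [0.4195, -0.322, 0.0068]
ee_rot: [3.142, -0.0, 0.274]
force: [1.3, 0.6, 1.8]
width: 0.019
gripper_force: 40.0
```

Gripped at 19 mm width with 40 N. I lift and move to look at the holes.

Emit:
{"method": "carry_out", "body": {
  "commands": [
    [0, 0, 0.8, 0],
    [0, 0, 2.0, 0],
    [0.4, 0.8, 2.6, 0],
    [3.2, 7.4, 2.6, 0],
    [3.2, 7.4, 2.6, 0],
    [3.2, 7.4, 2.6, 0],
    [3.2, 7.4, 2.6, 0],
    [3.2, 7.4, 2.6, 0],
    [3.2, 7.4, 2.6, 0],
    [3.2, 7.4, 2.6, 0]
  ]
}}

```text
t: 15.15
eef_pos: [0.5803, 0.0509, 0.136]
ee_rot: [3.142, 0.001, 0.277]
force: [-0.0, -0.3, -1.1]
width: 0.0187
gripper_force: 40.0
```

Run:
```python
from h import *
s=st();p=look('wrist',['board_hole0','dog0','board']);dogtop(p,'dog0')
cv2.imwrite('pics/w8.png',p['pixels'][:,:,::-1])
# dark-hole blobs near the marks
g=cv2.cvtColor(p['pixels'],cv2.COLOR_RGB2GRAY)
for d in arm.mark_of(p,'board_hole0')[:3]:
    u,v=np.round(d['uv']).astype(int);w=g[max(v-22,0):v+22,u-22:u+22]
    t,m=cv2.threshold(w,0,255,cv2.THRESH_BINARY_INV+cv2.THRESH_OTSU)
    n,l,S,c=cv2.connectedComponentsWithStats(m);k=1+np.argmax(S[1:,4]);print(d['uv'],S[k],c[k]+[u-22,max(v-22,0)],t)
```

```text
t 15.15 [0.5803 0.0509 0.136 ] [3.1416 0.0005 0.277 ] w 0.018716857383961245 gf 39.983623295556754 F [-0.0434 -0.3035 -1.0554] q [ 0.4229  0.2599 -0.2884 -0.0001 -1.023   1.425 ]
wrist board_hole0 [([347.5, 125.1], 0.96, [0.6649, 0.0102]), ([223.8, 167.4], 0.74, [0.5973, 0.1087]), ([259.5, 119.8], 0.7, [0.6477, 0.0876])]
wrist dog0 [([229.9, 164.5], 0.97, [0.5974, 0.1067]), ([276.9, 237.4], 0.87, [0.5349, 0.0397]), ([103.8, 130.4], 0.83, [0.596, 0.2333]), ([107.8, 66.8], 0.67, [0.6546, 0.2369])]
wrist board [([306.8, 213.2], 0.7, [0.5677, 0.0154])]
reg [88.7 61.3] 0.89 bbox 59 116 40 76 rgb [157.  63.  33.] 1362
reg [224.4 170.6] 0.8 bbox 211 240 156 184 rgb [142. 137. 118.] 605
reg [276.4 252.1] 0.72 bbox 261 298 227 269 rgb [106. 100.  89.] 1355
reg [ 81.9 129.7] 0.56 bbox 57 111 117 140 rgb [158.  63.  34.] 1126
[347.5, 125.1] [  5   9  26  29 564] [343.4309 126.4681] 148.0
[223.8, 167.4] [ 11   8  27  31 329] [229.1672 163.8936] 142.0
[259.5, 119.8] [  4   7  28  28 545] [255.6661 119.2459] 138.0
```

Run:
```python
from h import *
s=arm.get_state()
M=dict(h0=(95,55),h1=(95,-25),h2=(50,80),b=(0,0))
obs=[('h0',.6464,.0916,1),('h1',.663,.0155,1),('h2',.5964,.1069,1),('b',.564,.0091,.5),('h0',.6477,.0876,2),('h1',.6649,.0102,2),('h2',.5973,.1077,2),('b',.5677,.0154,.5),('b',.5667,.0121,.5)]
A=np.array([M[o[0]] for o in obs])/1000.;B=np.array([o[1:3] for o in obs]);w=np.array([o[3] for o in obs])
a0=(A*w[:,None]).sum(0)/w.sum();b0=(B*w[:,None]).sum(0)/w.sum()
a=A-a0;b=B-b0;th=np.arctan2((w*(a[:,0]*b[:,1]-a[:,1]*b[:,0])).sum(),(w*(a*b).sum(1)).sum())
Rm=np.array([[np.cos(th),-np.sin(th)],[np.sin(th),np.cos(th)]]);print('yaw',th)
for k in M: print(k,b0+Rm@(np.array(M[k])/1000-a0))
print(((B-b0)-a@Rm.T)*1000)
# board region edges in wrist frame -> yaw
p=arm.grab_frame('wrist');m=arm.regions_of(p,'board')[0]['pixels'].astype(np.uint8)
c=max(cv2.findContours(m,cv2.RETR_EXTERNAL,cv2.CHAIN_APPROX_NONE)[0],key=cv2.contourArea)
ap=cv2.approxPolyDP(c,6,True)[:,0];print(ap.tolist());print(np.array([ray(p,x,.032)[:2] for x in ap]))
e=rot(s['ee_rot']);
for d in arm.regions_of(p,'heel')[:1]: 
    c=max(cv2.findContours(d['pixels'].astype(np.uint8),cv2.RETR_EXTERNAL,cv2.CHAIN_APPROX_NONE)[0],key=cv2.contourArea);print('heel',cv2.approxPolyDP(c,4,True)[:,0].tolist())
```

```text
yaw 0.22053564007111226
h0 [0.6468 0.09  ]
h1 [0.6643 0.012 ]
h2 [0.5974 0.1046]
b [0.5661 0.0156]
[[-0.4036  1.5515]
 [-1.3038  3.5139]
 [-1.0247  2.3008]
 [-2.1358 -6.4991]
 [ 0.8964 -2.4485]
 [ 0.5962 -1.7861]
 [-0.1247  3.1008]
 [ 1.5642 -0.1991]
 [ 0.5642 -3.4991]]
[[147, 74], [154, 237], [256, 242], [284, 226], [304, 241], [423, 237], [448, 256], [485, 101]]
[[ 0.6573  0.187 ]
 [ 0.5097  0.1564]
 [ 0.5319  0.0571]
 [ 0.5557  0.0348]
 [ 0.5459  0.0112]
 [ 0.582  -0.1018]
 [ 0.5697 -0.1342]
 [ 0.7159 -0.1046]]
heel [[284, 299], [282, 324], [307, 326], [301, 323], [298, 300]]
```

Board yaw from its edges is 0.200 rad, and the edge length of 297 mm matches the given 300. Hole 0 is at about (0.647,0.089) and hole 1 at (0.6635,0.011).

Emit:
{"method": "carry_out", "body": {
  "commands": [
    [0.8, -0.4, 0, -0.73],
    [1.65, -0.8, 0, -0.73],
    [1.65, -0.8, -0.4, -0.73],
    [1.65, -0.8, -1.0, -0.73],
    [1.65, -0.8, -1.5, -0.73],
    [1.65, -0.8, -1.84, -0.73],
    [1.65, -0.8, -1.84, -0.73],
    [1.65, -0.8, -1.84, -0.73],
    [1.65, -0.8, -1.84, -0.73],
    [1.65, -0.8, -1.84, -0.73]
  ]
}}

```text
t: 16.85
eef_pos: [0.6624, 0.0082, 0.0456]
ee_rot: [-3.142, -0.001, 0.197]
force: [0.7, 0.6, -1.6]
width: 0.0191
gripper_force: 40.0
```

Emit:
{"method": "carry_out", "body": {
  "commands": [
    [0, 0, -0.1, 0],
    [0, 0, -0.18, 0],
    [0, 0, -0.26, 0],
    [0, 0, -0.34, 0],
    [0, 0, -0.42, 0],
    [0, 0, -0.5, 0],
    [0, 0, -0.56, 0],
    [0, 0, -0.6, 0],
    [0, 0, -0.6, 0],
    [0, 0, -0.6, 0]
  ]
}}

```text
t: 18.1
eef_pos: [0.6627, 0.0098, 0.0148]
ee_rot: [-3.14, -0.002, 0.198]
force: [-0.1, 7.7, 1.1]
width: 0.0189
gripper_force: 40.0
```

Dog1 is fully down in hole 1 (z as predicted, low force). I release and go to dog2.

Emit:
{"method": "carry_out", "body": {
  "commands": [
    [0, 0, 0, 0],
    [0, 0, 0, 0],
    [0, 0, 0, 0],
    [0, 0, 0, 0],
    [0, 0, 0, 0],
    [0, 0, 0.6, 0],
    [0, 0, 1.6, 0],
    [0, 0, 2.6, 0],
    [-0.3, -1.0, 2.8, 0],
    [-0.6, -2.0, 2.8, 0]
  ],
  "claw": 0.5
}}

```text
t: 19.35
eef_pos: [0.6324, -0.0925, 0.1565]
ee_rot: [3.141, -0.003, 0.199]
force: [-0.2, 0.0, -0.0]
width: 0.0437
gripper_force: 0.0
```

Emit:
{"method": "carry_out", "body": {
  "commands": [
    [-1.4, -4.8, 0, 0],
    [-1.4, -4.8, 0, 0],
    [-1.4, -4.8, 0, 0],
    [-1.4, -4.8, 0, 0],
    [-1.4, -4.8, 0, 0],
    [-1.4, -4.8, 0, 0],
    [-1.4, -4.8, 0, 0],
    [-1.4, -4.8, 0, 0],
    [-1.4, -4.8, 0, 0],
    [-1.4, -4.8, 0, 0]
  ]
}}

```text
t: 20.6
eef_pos: [0.5622, -0.3315, 0.1548]
ee_rot: [3.142, -0.0, 0.198]
force: [-0.6, 0.1, -1.0]
width: 0.0439
gripper_force: 0.0
```

```bash
cat >> h.py <<'E'
def topface(p,q='dog1',k=0,z=.056):
    d=arm.regions_of(p,q)[k];m=d['pixels'];v,u=np.nonzero(m)
    g=cv2.cvtColor(p['pixels'],cv2.COLOR_RGB2GRAY);t=np.median(g[m])-12
    mm=(m&(g>t)).astype(np.uint8);n,l,S,c=cv2.connectedComponentsWithStats(mm);k=1+np.argmax(S[1:,4])
    print('top',c[k],S[k],'rgb',p['pixels'][m].mean(0).round(0),'bbox',u.min(),u.max(),v.min(),v.max(),ray(p,c[k],z));return c[k]
E
python3 - <<'E'
from h import *
s=st();p=look('wrist',['dog2'],dict(dog2=0));dogtop(p,'dog2');c=topface(p,'dog2')
print(rot(s['ee_rot']).T@(ray(p,c,.056)-s['eef_pos']))
q=look('scene',['dog0'],dict(dog0=.008));dogtop(q,'dog0')
E
```

```text
t 20.6 [ 0.5622 -0.3315  0.1548] [ 3.1416 -0.0001  0.1981] w 0.04394904773986348 gf 0.0 F [-0.6267  0.0761 -1.0357] q [-0.2345  0.3537 -0.1062  0.     -1.1108  2.0034]
wrist dog2 [([290.7, 159.4], 0.76, [0.5981, -0.3379])]
reg [293.3 166.5] 0.66 bbox 282 303 153 178 rgb [157. 144. 118.] 439
top [291.6807 168.9509] [283 160  19  19 285] rgb [157. 144. 118.] bbox 282 303 153 178 [ 0.5956 -0.3373  0.056 ]
[0.0316 0.0122 0.0988]
scene dog0 [([376.1, 287.7], 0.73, [0.6597, 0.2418]), ([258.1, 264.9], 0.68, [0.6438, 0.0078]), ([375.3, 266.5], 0.65, [0.606, 0.2393]), ([310.9, 253.2], 0.61, [0.5935, 0.1083])]
reg [258.5 258.9] 0.65 bbox 252 262 249 270 rgb [108.  98.  89.] 199
reg [376.9 256. ] 0.64 bbox 370 382 244 268 rgb [119.  32.  25.] 224
reg [311.  242.6] 0.59 bbox 306 315 233 251 rgb [103.  94.  86.] 180
reg [376.9 279.3] 0.59 bbox 372 384 267 291 rgb [119.  30.  24.] 233
```

Emit:
{"method": "carry_out", "body": {
  "commands": [
    [0.7, -0.13, -0.5, 0],
    [0.7, -0.13, -1.0, 0],
    [0.7, -0.13, -1.7, 0],
    [0.7, -0.13, -2.3, 0],
    [0.7, -0.13, -2.7, 0],
    [0.7, -0.13, -2.94, 0],
    [0.7, -0.13, -2.96, 0],
    [0.7, -0.13, -2.96, 0],
    [0.7, -0.13, -2.96, 0],
    [0.7, -0.13, -2.96, 0]
  ]
}}

```text
t: 22.2
eef_pos: [0.5974, -0.3386, 0.0075]
ee_rot: [3.141, -0.001, 0.197]
force: [0.2, -0.6, 0.7]
width: 0.0435
gripper_force: 0.0
```

Emit:
{"method": "carry_out", "body": {
  "commands": [
    [0, 0, 0, 0],
    [0, 0, 0, 0],
    [0, 0, 0, 0],
    [0, 0, 0, 0],
    [0, 0, 0, 0],
    [0, 0, 0, 0],
    [0, 0, 0, 0],
    [0, 0, 0, 0],
    [0, 0, 0, 0],
    [0, 0, 0, 0]
  ],
  "claw": 1,
  "force": 40
}}

```text
t: 23.45
eef_pos: [0.597, -0.3385, 0.0068]
ee_rot: [3.142, -0.0, 0.197]
force: [-0.2, -0.8, 0.9]
width: 0.0189
gripper_force: 40.0
```

Emit:
{"method": "carry_out", "body": {
  "commands": [
    [0, 0, 0.8, 0],
    [0, 0, 2.0, 0],
    [0, 0.8, 2.8, 0],
    [-0.6, 8.0, 2.8, 0],
    [-0.6, 8.0, 2.8, 0],
    [-0.6, 8.0, 2.8, 0],
    [-0.6, 8.0, 2.8, 0],
    [-0.6, 8.0, 2.8, 0],
    [-0.6, 8.0, 2.8, 0],
    [-0.6, 8.0, 2.8, 0]
  ]
}}

```text
t: 24.7
eef_pos: [0.5665, 0.0647, 0.1467]
ee_rot: [-3.141, -0.0, 0.201]
force: [0.3, -0.2, -1.6]
width: 0.0188
gripper_force: 40.0
```

Run:
```python
from h import *
s=st();p=look('wrist',['board_hole0','dog0']);dogtop(p,'dog0')
for z in (.064,.074): print(proj(p,[.6635,.011,z]),proj(p,[.5972,.1047,z]))
print(proj(p,[.647,.089,.032]))
m=arm.regions_of(p,'board')[0]['pixels'].astype(np.uint8)
c=max(cv2.findContours(m,cv2.RETR_EXTERNAL,cv2.CHAIN_APPROX_NONE)[0],key=cv2.contourArea)
ap=cv2.approxPolyDP(c,6,True)[:,0];print(ap.tolist());print(np.array([ray(p,x,.032)[:2] for x in ap]))
```

```text
t 24.7 [0.5665 0.0647 0.1467] [-3.1411 -0.0001  0.2014] w 0.018809917164061003 gf 39.97078227468592 F [ 0.3057 -0.2381 -1.6488] q [ 0.4564  0.2305 -0.3014 -0.0005 -1.0386  1.3161]
wrist board_hole0 [([242.7, 158.1], 0.92, [0.5986, 0.1063]), ([272.1, 109.3], 0.83, [0.648, 0.0873]), ([356.2, 108.8], 0.61, [0.664, 0.0115])]
wrist dog0 [([123.0, 71.8], 0.94, [0.6539, 0.2359]), ([120.1, 131.7], 0.85, [0.5967, 0.235]), ([276.5, 238.1], 0.79, [0.5157, 0.0566]), ([245.2, 157.1], 0.72, [0.597, 0.1062])]
reg [104.4  66.4] 0.9 bbox 78 129 47 79 rgb [157.  60.  30.] 1125
reg [104.8 131.9] 0.86 bbox 81 128 120 143 rgb [159.  63.  34.] 941
reg [280.1 250.1] 0.69 bbox 261 298 228 269 rgb [104.  97.  85.] 1318
reg [360.4 109.9] 0.67 bbox 344 379 97 121 rgb [160. 149. 123.] 697
[366.0126 107.7954] [240.0249 164.1131]
[369.4488 107.1944] [238.547  165.6632]
[270.0969 110.0564]
[[164, 76], [179, 237], [255, 242], [283, 228], [296, 251], [299, 240], [421, 237], [464, 269], [498, 76]]
[[ 0.6565  0.1879]
 [ 0.5058  0.157 ]
 [ 0.5161  0.0792]
 [ 0.5369  0.0539]
 [ 0.5147  0.0355]
 [ 0.5274  0.035 ]
 [ 0.5558 -0.0874]
 [ 0.5304 -0.1438]
 [ 0.7165 -0.1056]]
```

Emit:
{"method": "carry_out", "body": {
  "commands": [
    [0.8, 0.26, 0, 0],
    [1.61, 0.53, 0, 0],
    [1.61, 0.53, -0.6, 0],
    [1.61, 0.53, -1.2, 0],
    [1.61, 0.53, -1.7, 0],
    [1.61, 0.53, -2.04, 0],
    [1.61, 0.53, -2.04, 0],
    [1.61, 0.53, -2.04, 0],
    [1.61, 0.53, -2.04, 0],
    [1.61, 0.53, -2.04, 0]
  ]
}}

```text
t: 26.2
eef_pos: [0.6478, 0.0882, 0.0456]
ee_rot: [-3.141, -0.001, 0.197]
force: [0.3, -0.3, -0.6]
width: 0.0186
gripper_force: 40.0
```

Emit:
{"method": "carry_out", "body": {
  "commands": [
    [0, 0, -0.1, 0],
    [0, 0, -0.18, 0],
    [0, 0, -0.26, 0],
    [0, 0, -0.34, 0],
    [0, 0, -0.42, 0],
    [0, 0, -0.5, 0],
    [0, 0, -0.56, 0],
    [0, 0, -0.62, 0],
    [0, 0, -0.62, 0],
    [0, 0, -0.62, 0]
  ]
}}

```text
t: 27.45
eef_pos: [0.6482, 0.0884, 0.0147]
ee_rot: [-3.141, -0.002, 0.198]
force: [-1.0, 3.7, 5.0]
width: 0.0187
gripper_force: 40.0
```

Dog2 is down in hole 0 (z 0.0147). I release, back off, turn by -90° and look at the heel.

Emit:
{"method": "carry_out", "body": {
  "commands": [
    [0, 0, 0, 0],
    [0, 0, 0, 0],
    [0, 0, 0, 0],
    [0, 0, 0, 0],
    [0, 0, 0, 0],
    [0, 0, 0.6, 0],
    [0, 0, 1.6, 0],
    [0, 0, 2.6, 0],
    [-0.4, -0.2, 3.2, -1.7],
    [-0.8, -0.4, 3.2, -3.4]
  ],
  "claw": 0.5
}}

```text
t: 28.7
eef_pos: [0.6086, 0.0683, 0.1769]
ee_rot: [-3.139, -0.005, -0.164]
force: [-0.6, -0.7, -0.5]
width: 0.0435
gripper_force: 0.0
```

Emit:
{"method": "carry_out", "body": {
  "commands": [
    [-0.4, -0.2, 0, -1.7],
    [-0.8, -0.4, 0, -3.4],
    [-1.2, -0.6, 0, -5.1],
    [-1.6, -0.8, 0, -6.8],
    [-2.0, -0.9, 0, -8.5],
    [-2.2, -0.9, 0, -10.2],
    [-2.2, -0.9, 0, -11.6],
    [-2.2, -0.9, 0, -11.6],
    [-2.2, -0.9, 0, -11.6],
    [-2.2, -0.9, 0, -11.6]
  ],
  "claw": 0
}}

```text
t: 29.95
eef_pos: [0.4975, 0.023, 0.1737]
ee_rot: [3.141, -0.0, -1.372]
force: [0.5, 0.4, 0.7]
width: 0.0874
gripper_force: 0.0
```

Run:
```python
from h import *
s=st();p=look('wrist',['heel','dog0','board_hole0']);dogtop(p,'dog0');np.save('p.npy',p,allow_pickle=True)
for d in arm.regions_of(p,'heel')[:2]:
    c=max(cv2.findContours(d['pixels'].astype(np.uint8),cv2.RETR_EXTERNAL,cv2.CHAIN_APPROX_NONE)[0],key=cv2.contourArea);ap=cv2.approxPolyDP(c,3,True)[:,0]
    print('heel',d['conf'],[(x.tolist(),ray(p,x,.068)[:2].round(4).tolist()) for x in ap])
im=p['pixels'][:,:,::-1];cv2.imwrite('pics/w9.png',im)
```

```text
t 29.95 [0.4975 0.023  0.1737] [ 3.1414 -0.     -1.3718] w 0.08739522642406505 gf 0.0 F [0.5119 0.4171 0.6564] q [ 0.4416  0.0876 -0.4114 -0.     -1.0719 -0.2425]
wrist heel [([279.4, 140.2], 0.64, [0.5082, -0.0315])]
wrist dog0 [([134.3, 146.0], 0.83, [0.665, 0.0079]), ([175.2, 326.0], 0.62, [0.5949, 0.2311]), ([180.4, 237.2], 0.44, [0.6024, 0.1056])]
wrist board_hole0 [([175.4, 243.1], 0.72, [0.6009, 0.1032]), ([135.4, 224.1], 0.66, [0.6469, 0.0894]), ([122.1, 149.3], 0.58, [0.6667, 0.0099])]
reg [118.5 152.1] 0.83 bbox 100 138 140 162 rgb [125. 116.  98.] 720
reg [130.5 226.4] 0.71 bbox 113 146 214 241 rgb [113. 106.  92.] 582
reg [176.6 239.1] 0.52 bbox 172 186 235 241 rgb [96. 85. 69.] 79
reg [172.1 332.6] 0.5 bbox 164 180 323 336 rgb [93. 29. 17.] 175
heel 0.59 [([306, 75], [0.497, -0.0923]), ([250, 80], [0.544, -0.0786]), ([260, 200], [0.5158, 0.0257]), ([308, 196], [0.4712, 0.0126])]
heel 0.49 [([77, 16], [0.6932, -0.0988]), ([110, 234], [0.656, 0.0896]), ([113, 237], [0.6529, 0.0923]), ([113, 227], [0.6535, 0.0816]), ([133, 214], [0.6351, 0.0642]), ([140, 214], [0.6284, 0.0628]), ([147, 221], [0.621, 0.0687]), ([147, 226], [0.6206, 0.0739]), ([126, 242], [0.6398, 0.0951]), ([129, 268], [0.6348, 0.1233]), ([143, 264], [0.6211, 0.1159]), ([178, 234], [0.5896, 0.0762]), ([190, 242], [0.5768, 0.0823]), ([199, 242], [0.568, 0.0806]), ([204, 270], [0.5589, 0.1103]), ([331, 268], [0.4311, 0.0821]), ([344, 16], [0.4761, -0.1427])]
```

The heel sits at (0.507,-0.033), yaw about 0.25, and its edges measure 108 x 48 mm against the given 110 x 50. I straddle it across its width.

Emit:
{"method": "carry_out", "body": {
  "commands": [
    [0.19, -0.6, 0, 0.5],
    [0.19, -1.12, 0, 0.5],
    [0.19, -1.12, -0.8, 0.5],
    [0.19, -1.12, -1.6, 0.5],
    [0.19, -1.12, -2.3, 0.5],
    [0.19, -1.12, -2.8, 0.5],
    [0.19, -1.12, -3.1, 0.5],
    [0.19, -1.12, -3.14, 0.5],
    [0.19, -1.12, -3.14, 0.5],
    [0.19, -1.12, -3.14, 0.5]
  ]
}}

```text
t: 31.5
eef_pos: [0.5077, -0.0328, 0.0177]
ee_rot: [-3.14, 0.0, -1.321]
force: [0.4, 0.5, -0.8]
width: 0.0877
gripper_force: 0.0
```

Emit:
{"method": "carry_out", "body": {
  "commands": [
    [0, 0, 0, 0],
    [0, 0, 0, 0],
    [0, 0, 0, 0],
    [0, 0, 0, 0],
    [0, 0, 0, 0],
    [0, 0, 0, 0],
    [0, 0, 0, 0],
    [0, 0, 0, 0],
    [0, 0, 0, 0],
    [0, 0, 0, 0]
  ],
  "claw": 1,
  "force": 20
}}

```text
t: 32.75
eef_pos: [0.507, -0.033, 0.0168]
ee_rot: [-3.142, -0.0, -1.321]
force: [-0.5, 0.3, 0.9]
width: 0.0498
gripper_force: 20.0
```

Emit:
{"method": "carry_out", "body": {
  "commands": [
    [0.3, 0.18, 0, -0.1],
    [0.7, 0.42, 0, -0.2],
    [1.1, 0.67, 0, -0.3],
    [1.5, 0.92, 0, -0.4],
    [1.8, 1.1, 0, -0.48],
    [2.0, 1.22, 0, -0.48],
    [2.08, 1.27, 0, -0.48],
    [2.08, 1.27, 0, -0.48],
    [2.08, 1.27, 0, -0.48],
    [2.08, 1.27, 0, -0.48]
  ]
}}

```text
t: 34.0
eef_pos: [0.6107, 0.0304, 0.0168]
ee_rot: [-3.142, 0.0, -1.372]
force: [0.9, 1.5, 2.4]
width: 0.0501
gripper_force: 20.0
```

Run:
```python
from h import *
s=st();p=look('wrist',['heel','dog0','board_hole0'])
im=p['pixels'][:,:,::-1]
q=arm.grab_frame('scene');dogtop(q,'dog0')
u,v=proj(q,[.63,.05,.05]).astype(int)
b=cv2.resize(q['pixels'][v-45:v+45,u-60:u+60,::-1],(480,360),interpolation=cv2.INTER_CUBIC)
a=cv2.resize(im[0:300],(320,171));c=np.zeros((360,320,3),np.uint8);c[:171]=a
cv2.imwrite('pics/c10.png',np.hstack([c,b]))
for d in arm.regions_of(q,'heel')[:1]: print(d['uv'],proj(q,[.6109,.0305,.05]))
```

```text
t 34.0 [0.6107 0.0304 0.0168] [-3.1415  0.0001 -1.3716] w 0.05014258625222083 gf 20.00001847743988 F [0.8859 1.47   2.434 ] q [ 0.3687  0.4305 -0.3497 -0.0002 -0.7904 -0.1694]
wrist heel [([278.1, 249.9], 0.55, [0.6115, 0.0297])]
wrist dog0 [([204.6, 193.3], 0.58, [0.6632, 0.0109])]
wrist board_hole0 []
reg [376.  257.1] 0.8 bbox 369 382 244 268 rgb [132.  45.  34.] 256
reg [300.9 257.2] 0.69 bbox 293 304 249 268 rgb [113. 103.  93.] 200
reg [257.7 260.2] 0.66 bbox 252 263 254 270 rgb [111. 100.  89.] 179
reg [376.8 277.3] 0.61 bbox 372 383 268 290 rgb [124.  31.  25.] 214
[249.1, 239.2] [272.2131 240.1268]
```

View pics/c10.png

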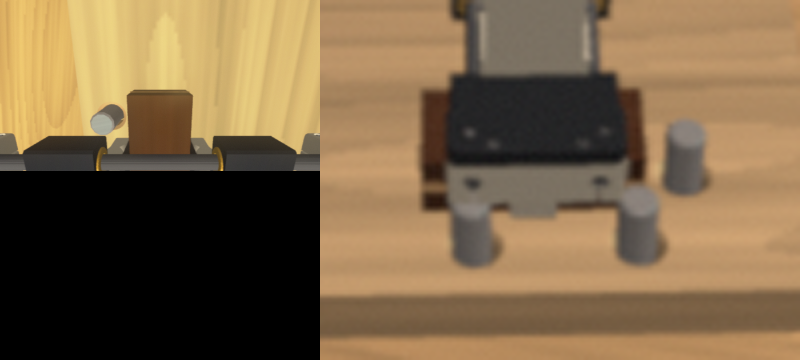

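The picture shows all three grey dogs standing in their holes, at crop (472,233), (638,227) and (685,158). The heel is held about 10 mm short of them. Next I move in gently.

Emit:
{"method": "carry_out", "body": {
  "commands": [
    [0.03, 0.04, 0, 0],
    [0.06, 0.08, 0, 0],
    [0.1, 0.12, 0, 0],
    [0.13, 0.16, 0, 0],
    [0.16, 0.2, 0, 0],
    [0.16, 0.2, 0, 0],
    [0.16, 0.2, 0, 0],
    [0.16, 0.2, 0, 0],
    [0.16, 0.2, 0, 0],
    [0.16, 0.2, 0, 0]
  ]
}}

```text
t: 35.6
eef_pos: [0.6191, 0.0406, 0.0168]
ee_rot: [-3.141, 0.0, -1.371]
force: [0.4, 0.2, 2.8]
width: 0.05
gripper_force: 20.0
```

```bash
cat >> h.py <<'E'
bx=np.array([.980,.199]);by=np.array([-.199,.980])
def bf():
    F=[];
    for i in range(4):
        arm.grab_frame('wrist');s=arm.get_state();F.append(np.r_[s['force'],s['moment']])
    F=np.mean(F,0);e=np.array(s['eef_pos'][:2])-[.5641,.0163]
    print('t',s['t'],'TCP board mm',(e@bx*1000).round(1),(e@by*1000).round(1),'z',s['eef_pos'][2],'yaw',s['ee_rot'][2],'Fbx',F[:2]@bx,'Fby',F[:2]@by,'Fz',F[2],'M',F[3:],'w',s['width'],'gf',s['gripper_force'])
E
python3 -c "
from h import *
bf()"
```

```text
t 35.8 TCP board mm 58.6 12.8 z 0.016785007272849824 yaw -1.371471092643649 Fbx 0.7291209888004087 Fby 0.6857817722986028 Fz 2.7371669536299787 M [ 0.2998 -0.1786  0.0066] w 0.05018438752445137 gf 20.000039935112
```

Emit:
{"method": "carry_out", "body": {
  "commands": [
    [0.01, 0.03, 0, 0],
    [0.02, 0.05, 0, 0],
    [0.03, 0.07, 0, 0],
    [0.04, 0.09, 0, 0],
    [0.04, 0.09, 0, 0],
    [0.04, 0.09, 0, 0],
    [0.04, 0.09, 0, 0],
    [0.04, 0.09, 0, 0],
    [0.04, 0.09, 0, 0],
    [0.04, 0.09, 0, 0]
  ]
}}

```text
t: 37.05
eef_pos: [0.6209, 0.0451, 0.0168]
ee_rot: [3.142, 0.0, -1.371]
force: [-1.2, -1.2, 5.5]
width: 0.0497
gripper_force: 20.0
```

```bash
python3 -c "
from h import *
bf()"
```

```text
t 37.25 TCP board mm 61.4 16.9 z 0.01677784091494955 yaw -1.371409470337353 Fbx -1.0463978505034601 Fby -0.49956462736120877 Fz 4.976522554443662 M [-0.2287  0.5206 -0.0362] w 0.05002709773389947 gf 20.000403821468353
```

Emit:
{"method": "carry_out", "body": {
  "commands": [
    [0.01, 0.02, 0, 0],
    [0.02, 0.03, 0, 0],
    [0.03, 0.05, 0, 0],
    [0.04, 0.06, 0, 0],
    [0.05, 0.07, 0, 0],
    [0.05, 0.07, 0, 0],
    [0.05, 0.07, 0, 0],
    [0.05, 0.07, 0, 0],
    [0.05, 0.07, 0, 0],
    [0.05, 0.07, 0, 0]
  ]
}}

```text
t: 38.5
eef_pos: [0.6219, 0.0462, 0.0168]
ee_rot: [3.138, -0.002, -1.372]
force: [-4.8, -10.6, 9.0]
width: 0.0498
gripper_force: 20.0
```

```bash
python3 -c "
from h import *
bf()"
```

```text
t 38.7 TCP board mm 62.5 17.8 z 0.016795791662255706 yaw -1.3716578782723001 Fbx -5.889936583058985 Fby -9.087520947085874 Fz 9.193634768937272 M [-3.6601  1.413   0.1864] w 0.04974460880666995 gf 20.00574141740799
```

Emit:
{"method": "carry_out", "body": {
  "commands": [
    [0.01, 0, 0, 0],
    [0.02, 0, 0, 0],
    [0.03, 0.01, 0, 0],
    [0.04, 0.01, 0, 0],
    [0.05, 0.01, 0, 0],
    [0.05, 0.01, 0, 0],
    [0.05, 0.01, 0, 0],
    [0.05, 0.01, 0, 0],
    [0.05, 0.01, 0, 0],
    [0.05, 0.01, 0, 0]
  ]
}}

```text
t: 39.95
eef_pos: [0.622, 0.0462, 0.0168]
ee_rot: [3.134, -0.002, -1.372]
force: [-11.4, -10.3, 16.9]
width: 0.0495
gripper_force: 20.0
```

```bash
python3 -c "
from h import *
bf()
q=look('scene',['dog0','heel']);dogtop(q,'dog0')"
```

```text
t 40.15 TCP board mm 62.7 17.7 z 0.01679235740140813 yaw -1.371980174599785 Fbx -13.470225327503224 Fby -7.0631962053200645 Fz 16.673242332071084 M [-3.4043  4.2594  0.2455] w 0.0498416703442799 gf 20.0113745033741
scene dog0 [([312.8, 254.4], 0.71, [0.5961, 0.1125]), ([256.9, 269.9], 0.7, [0.657, 0.008]), ([375.3, 288.6], 0.62, [0.6622, 0.2403]), ([373.9, 266.7], 0.48, [0.6071, 0.2365])]
scene heel [([299.6, 267.1], 0.55, [0.6553, 0.0922])]
reg [376.4 275.9] 0.7 bbox 371 384 267 291 rgb [129.  38.  30.] 249
reg [248.4 246. ] 0.66 bbox 192 349 191 287 rgb [172. 136.  97.] 10242
reg [311.7 239.6] 0.56 bbox 307 317 233 251 rgb [111. 101.  93.] 159
reg [257.  260.1] 0.56 bbox 253 263 251 269 rgb [106.  97.  90.] 156
```

Emit:
{"method": "carry_out", "body": {
  "commands": [
    [0, 0, 0.02, 0],
    [0, 0, 0.04, 0],
    [-0.01, 0.02, 0.04, 0],
    [-0.01, 0.04, 0.04, 0],
    [-0.01, 0.05, 0.04, 0],
    [-0.01, 0.05, 0.04, 0],
    [-0.01, 0.05, 0.04, 0],
    [-0.01, 0.05, 0.04, 0],
    [-0.01, 0.05, 0.04, 0],
    [-0.01, 0.05, 0.04, 0]
  ]
}}

```text
t: 41.6
eef_pos: [0.6219, 0.0471, 0.0175]
ee_rot: [3.133, -0.004, -1.372]
force: [-3.9, -18.0, 4.2]
width: 0.0499
gripper_force: 20.0
```

```bash
python3 -c "
from h import *
bf()"
```

```text
t 41.8 TCP board mm 62.8 18.7 z 0.017471465746687065 yaw -1.3722854547927956 Fbx -7.126749506850715 Fby -16.53956506128165 Fz 3.983471388538841 M [-6.4699  1.3683  0.3243] w 0.050174367509208014 gf 20.012832283973694
```

Emit:
{"method": "carry_out", "body": {
  "commands": [
    [0.02, 0, 0, 0],
    [0.03, 0.01, 0.01, 0],
    [0.05, 0.01, 0.01, 0],
    [0.06, 0.01, 0.01, 0],
    [0.08, 0.01, 0.01, 0],
    [0.08, 0.01, 0.01, 0],
    [0.08, 0.01, 0.01, 0],
    [0.08, 0.01, 0.01, 0],
    [0.08, 0.01, 0.01, 0],
    [0.08, 0.01, 0.01, 0]
  ]
}}

```text
t: 43.05
eef_pos: [0.6221, 0.0471, 0.0171]
ee_rot: [3.127, -0.003, -1.373]
force: [-13.0, -15.8, 9.1]
width: 0.0498
gripper_force: 20.0
```

```bash
python3 -c "
from h import *
bf()
p=look('wrist',['dog1','heel'])
for n in ['heel','dog1']:
  for d in arm.regions_of(p,n)[:1]:
    c=max(cv2.findContours(d['pixels'].astype(np.uint8),cv2.RETR_EXTERNAL,cv2.CHAIN_APPROX_NONE)[0],key=cv2.contourArea);ap=cv2.approxPolyDP(c,3,True)[:,0]
    print(n,d['conf'],[(x.tolist(),ray(p,x,.068)[:2].round(4).tolist()) for x in ap])
"
```

```text
t 43.25 TCP board mm 62.9 18.7 z 0.0171030388795103 yaw -1.3732888115851822 Fbx -17.045435140124 Fby -12.158628710017755 Fz 9.399937795901325 M [-5.5045  5.1911  0.2451] w 0.0497990563613128 gf 20.011036098003387
wrist dog1 [([224.2, 170.6], 0.71, [0.6654, 0.0121])]
wrist heel [([279.9, 253.6], 0.84, [0.6215, 0.0488])]
heel 0.6 [([228, 159], [0.6556, -0.0051]), ([222, 167], [0.6576, -0.0012]), ([227, 267], [0.6483, 0.0448]), ([330, 268], [0.6006, 0.0361]), ([336, 164], [0.6098, -0.012]), ([324, 156], [0.6156, -0.0143])]
dog1 0.74 [([226, 158], [0.6565, -0.0053]), ([218, 157], [0.6599, -0.0051]), ([182, 176], [0.6739, 0.006]), ([179, 195], [0.6742, 0.0146]), ([186, 205], [0.6707, 0.0185]), ([205, 210], [0.6622, 0.0192]), ([222, 198], [0.6556, 0.0123]), ([221, 166], [0.6581, -0.0016])]
```

Contact is solid on all three dogs: about 17 N along board x, shared by the two dogs in line, and 12 N along board y. The force and moment balance leaves several N on each. The heel is flat, square and about 4 mm from home. Handing in.

```bash
python3 -c "
from h import *
bf(); print(arm.job_done())"
```

```text
t 43.7 TCP board mm 63.0 18.7 z 0.01712364189457815 yaw -1.3733198250144323 Fbx -16.50626312554099 Fby -12.38093794970203 Fz 9.539190111042071 M [-5.4847  5.2027  0.266 ] w 0.04968917809149946 gf 20.01112014055252
the job is handed in; nothing more can be done
None
```

I handed the job in at 43.7 s of the 72 s: both spare dogs are down in holes 0 and 1, dog0 was left in hole 2, and the gripped heel block is still pressed against all three dogs (about 17 N on the two in line, 12 N on the end dog), though no verdict was returned.

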